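Fit a splined yoke to a gearbox shaft

ROBOT

A 7-joint arm with a two-finger parallel gripper is mounted at the origin on the work surface. World frame = base frame: x ahead of the robot, y to its left, z up, the work surface at z = 0. Lengths are in mm, angles in rad, forces in N, time in s.
With the tool pointing down it reaches from about 425 to 925 mm from the base axis. Payload 6.8 kg.
Tool frame: the origin (TCP) lies midway between the tips of the shut fingers; the grasp point (between the pads) lies 19 mm behind it; z points along the fingers, x is the direction in which the jaws open and shut, and the axes are right-handed (so a half turn about z gives the same grasp; the last joint's range is limited). The gripper opens to 88 mm and grips with 3 to 60 N. Pads are 20 mm wide; open, the fingers measure 115 mm over their backs; the gripper's body (75 mm by 178 mm) begins 61 mm behind the grasp point.
Start: joints at [-1.24, 0.477, 0.022, 1.555, -0.011, 1.109, -0.083], TCP at [286.775, 611.071, 222.664] pointing down, gripper open.
Joint ranges: [-2.96, 2.96], [-0.34, 2.1], [-1.41, 1.46], [0.24, 2.44], [-1.37, 4.51], [0.17, 1.92], [-2.96, 2.96]. Speed limits (rad/s): [2.39, 2.39, 3.14, 3.14, 3.14, 3.14, 3.14].

INTERFACE

Orientations are given as [roll, pitch, yaw] about the fixed x, y, z axes, in that order (R = Rz(yaw) Ry(pitch) Rx(roll)).
In Python, from cell import r gives the robot as it stands.
- The arm moves only by the tool send_rows, never from a script. Its argument "rows" is a list of rows, each a list of 7 numbers: the turn, a rotation vector about the world's x, y, z in rad, then the shift along the world's x, y, z in m, then the opening in per cent of the stroke, from 0 (shut) to 100 (fully open). A call has 1 to 10 rows; each row is the pose to reach, as a shift and turn from the pose commanded when the call began; what a row does not reach only later rows make up. A row lasts 1/8 s, in which the tool goes at most 62.5 mm and 10.7 degrees, less where a joint would pass 70% of its speed; a pose out of reach is approached as far as the arm can. A call with a gripper value outside its range is refused whole. The fingers move at their own pace and stop on an object; the grip force is fixed at half the most. Time passes only in rows, so rows that repeat a pose let the fingers close. It gives the time, the measured TCP pose, the force and the opening at its end, in the units of the state.
- r.read_state(): the state, without advancing time (a new reading comes with each control period).
- r.read_camera(name): name is "scene" or "top" or "wrist"; returns (picture, depth): 400x640x3 uint8, blue, green, red; 400x640 float32, mm along the optical axis (not along the pixel's ray), 0 where there is no reading.
- r.get_calibration(name): a dict with "fx", "fy", "cx", "cy" (pixels), "k1" (the pictures are not rectified: a ray, as slopes to the right and down, at radius r is drawn at 1 + k1 r^2 times it, then the intrinsics apply), "T" (4x4, takes a point from camera to world coordinates). Camera axes: x right, y down, z forward; pixel columns grow to the right and rows downward; lengths in mm; the calibration is good to about 2 mm. A picture is of the moment at which its call begins: read the wrist's pose just before it. get_calibration takes no time and is no camera call; for the wrist camera it gives the pose at the moment of the call.
- r.finish_job(): hands the job in, once; it reports no verdict.
The state is a dict: "t": time; "q": joint angles; "qvel": joint speeds; "joint_efforts": joint torques, N m; "tcp_pos": TCP position; "ee_rot": TCP orientation; "wrist_force": force on the tool from outside, world axes, zero at the start; "ft_torque": the same for the moment, N m; "opening": finger opening in mm.
Only numpy, scipy, OpenCV 4.12 (cv2) and the standard library are available. Lean on these libraries where they do the work, as an engineer would, in place of code of your own. Each camera call takes 0.05 s, during which the arm holds its last target.

TASK

Fit the steel yoke, ears up, onto the splined shaft that stands up out of the blue gearbox: the teeth rarely line up at first, so rock it lightly about the shaft until they mesh instead of forcing it, and push it gently down until it is fully home on the shaft's shoulder. Then lay the thick brass-coloured washer over the threaded end, flat on the yoke's floor between the ears, ready for the nut. Let go of both and leave the other things on the bench where they are.

Things in the scene. Friction and masses are not known exactly. Their poses are not given: they have to be found in the camera images.
- gearbox: Blue bevel gearbox bolted to a dark steel plate, 190 x 160 mm, fixed on the bench. Origin: centre of its underside on the bench, on the axis of its upright shaft; z up.
- shaft_shoulder (a point): Point on the axis of the gearbox's upright greased steel shaft at its shoulder, a 42 mm collar 110 mm above the bench on which the yoke must sit. The axes are the gearbox's. The shaft itself stands at any angle about its axis, which is NOT measured; it can turn, stiffly: about 0.5 N m turns it and it stays where it is left.
- shaft_end (a point): Tip of the same shaft, 66 mm above the shoulder. From the shoulder up: 6 straight teeth (60 degrees apart, 8 mm wide, 32 mm over tips, 26 mm between) to 28 mm, with square ends; plain round 26 mm pilot to 33 mm, tapering to 16 mm at 40 mm; then 16 mm thread with a bevelled tip. Axes as the gearbox's.
- yoke_mid (a point): Loose steel yoke, 0.5 to 0.8 kg, standing ears up. Point: on its axis, 66 mm above its lower end, half-way up the ears: grip here. z up its axis, x from ear to ear. Two upright flat ears, 9 mm thick, 36 mm wide, top 84 mm above the lower end; 60 mm over their outer faces (x = +30, -30 mm), 42 mm between them; each has a 20 mm cross hole.
- yoke_bottom (a point): Centre of the yoke's lower end; axes as above. Barrel 48 mm across; bore 40 mm deep with 6 grooves (one towards +x, 60 degrees apart, 9.1 mm wide), 27.6 mm between its teeth. Out of mesh the teeth stand on the shaft's teeth with this point about 28 mm above the shoulder; home it is on the shoulder. Play in mesh: 2 degrees either way.
- yoke_floor (a point): Centre of the top of the yoke's floor between the ears, 44 mm above its lower end, where the washer lies; axes as above. The floor is 4 mm thick with a 22 mm hole. With the yoke home 22 mm of the thread stands above it. A push of 5 to 15 N is plenty for meshing and seating.
- washer_mid (a point): Loose thick brass-coloured washer, 34 mm in diameter, hole 19 mm, 6 mm thick, 40 g, lying flat on the bench. The point is its centre, 3 mm above its underside; z up.
- bearing: Ball bearing, 72 mm across and 18 mm high, lying on the bench: leave alone. Origin: centre of its underside.
- cross: Universal-joint cross, 70 mm across, lying on the bench: leave alone. Origin: centre of its underside.
- flange_nut: Steel hexagon flange nut, 32 mm across and 15 mm high: leave alone. Origin: centre of its underside.
- spanner: Spanner, 220 mm long, lying along its x axis: leave alone.
- screwdriver: Screwdriver, 200 mm long, lying along its x axis: leave alone.
- mallet: Soft-faced mallet, about 230 mm long, lying along its x axis, head at +x: leave alone.
- grease: Red grease tub, 72 mm across and 85 mm high: leave alone. Origin: centre of its underside.
Things that resemble listed ones, but are neither listed nor needed, are in the scene too. Leave any orange look-alike of the part that bears yoke_mid alone.

How it is judged:
By the outcome, as a careful person would: the job done as asked, in the order asked, and still so for the second after the job is handed in, with the robot touching nothing.
It also fails if it takes over 67 s, if anything falls off the work surface, if the arm or the gripper's body presses on something with over 40 N, if the wrist force passes 120 N, or if a joint passes its speed limit or range.

## Working session

There is one attempt and no reset: what is moved stays moved. The work goes in short steps, Python scripts to look and compute and a tool call to move; the robot and the scene stay as the last step left them, time stands still between calls to the robot, and variables do not carry over. Pictures are saved under pics/ and viewed, and the job is handed in when it is done.

Besides the shell and the picture viewer there is one more tool, called after "Call:" as name(argument=value, ...) on one line, values as JSON. send_rows: Moves the arm, as the interface text tells. Its arguments: {"type":"object","properties":{"rows":{"type":"array"}},"required":["rows"]}

```bash
ls; mkdir -p pics
cat > h.py <<'E'
from cell import r
import numpy as np, cv2
def grab(n):
    c=r.get_calibration(n); p,d=r.read_camera(n); np.savez(f'{n}.npz',p=p,d=d,T=c['T'],k=[c['fx'],c['fy'],c['cx'],c['cy'],c['k1']]); return p,d
def load(n):
    z=np.load(f'{n}.npz'); return z['p'],z['d'],z['T'],z['k']
def ray(n,u,v):
    p,d,T,k=load(n); x=(np.asarray(u,float)-k[2])/k[0]; y=(np.asarray(v,float)-k[3])/k[1]
    a,b=x.copy() if hasattr(x,'copy') else x,y
    for _ in range(20):
        s=1+k[4]*(a*a+b*b); a,b=x/s,y/s
    return np.stack([a,b,np.ones_like(a)],-1),T
def atz(n,u,v,z):
    d,T=ray(n,u,v); D=d@T[:3,:3].T; o=T[:3,3]; return o+D*((z-o[2])/D[...,2])[...,None]
def cloud(n):
    p,d,T,k=load(n); v,u=np.mgrid[:400,:640]; a,_=ray(n,u,v); return (a*d[...,None])@T[:3,:3].T+T[:3,3]
def proj(n,P):
    p,d,T,k=load(n); c=(np.asarray(P)-T[:3,3])@T[:3,:3]; x=c[...,0]/c[...,2];y=c[...,1]/c[...,2]; s=1+k[4]*(x*x+y*y); return np.stack([x*s*k[0]+k[2],y*s*k[1]+k[3]],-1)
def crop(n,u0,v0,u1,v1,out,s=None):
    p=load(n)[0][v0:v1,u0:u1]; s=s or min(800/(u1-u0),600/(v1-v0)); cv2.imwrite('pics/'+out,cv2.resize(p,None,fx=s,fy=s,interpolation=cv2.INTER_CUBIC))
E
python3 - <<'E'
from h import *
np.set_printoptions(precision=2,suppress=True)
for n in ['scene','top','wrist']:
    grab(n); crop(n,0,0,640,400,n+'0.png'); print(n,load(n)[2][:3,3],load(n)[3])
s=r.read_state(); print(s)
E
```

```text
pics
scene [1034.64  647.12  918.86] [367.68 367.68 323.41 199.29  -0.02]
top [ 243.35  -32.01 1515.45] [504.98 504.98 323.25 194.98  -0.04]
wrist [214.4  644.28 383.33] [285.9  285.9  329.24 194.09   0.01]
{'t': 0.15, 'q': array([-1.24,  0.48,  0.02,  1.56, -0.01,  1.11, -0.08]), 'qvel': array([-0., -0., -0., -0., -0.,  0.,  0.]), 'joint_efforts': array([  0.  , -58.33,   1.54, -27.29,  -0.05,   0.01,   0.  ]), 'tcp_pos': array([286.6 , 610.66, 221.94]), 'ee_rot': array([3.14, 0.  , 1.13]), 'wrist_force': array([-0.78, -0.82,  0.12]), 'ft_torque': array([0.02, 0.05, 0.02]), 'opening': 87.88633541672044}
```

View pics/scene0.png

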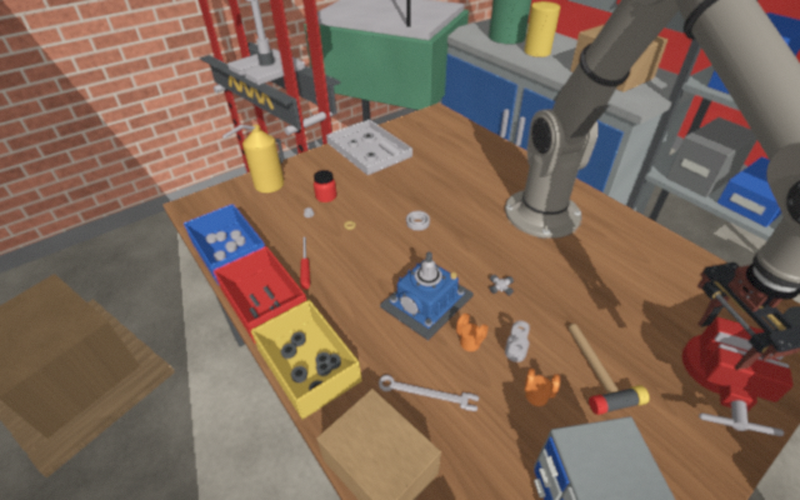

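View pics/top0.png

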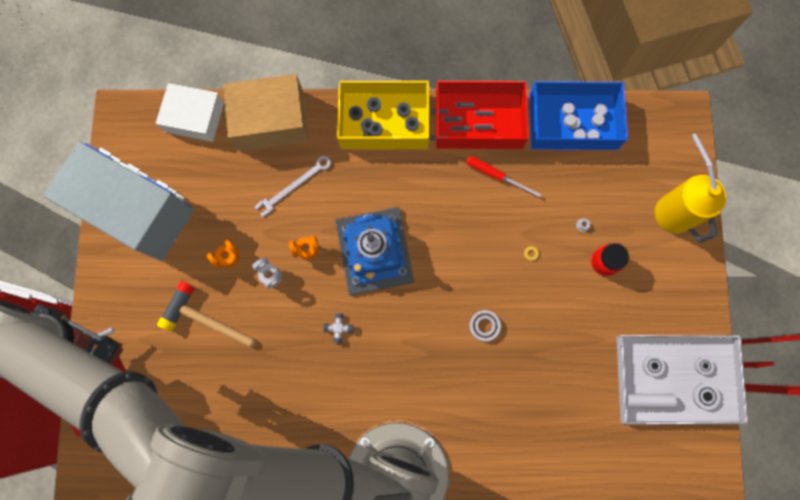

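View pics/wrist0.png

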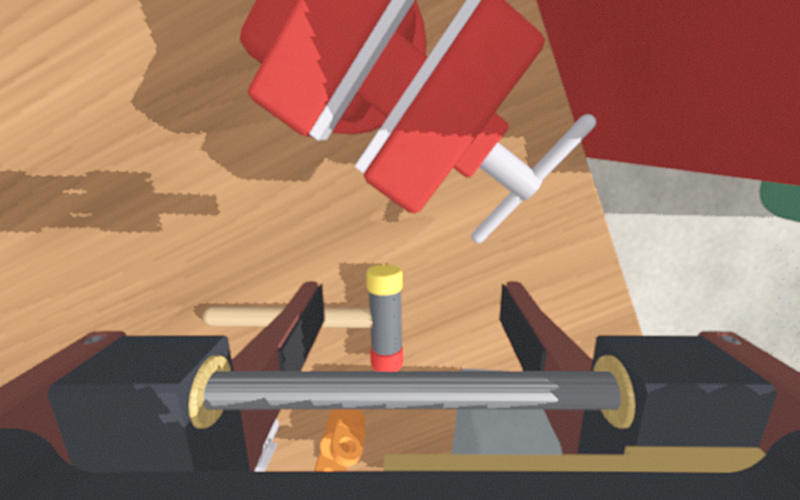

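Run:
```python
from h import *
np.set_printoptions(precision=1,suppress=True)
crop('top',160,160,340,260,'c1.png'); crop('scene',300,190,460,330,'c2.png'); crop('top',400,180,500,230,'c3.png')
a=cloud('top');b=cloud('scene')
for u,v in [(267,272),(224,255),(305,247),(373,242),(531,254),(585,225)]:
    print(u,v,a[int(v*.8),int(u*.8)])
```

```text
267 272 [472.5 323.5  -2.2]
224 255 [510.7 428.2   6. ]
305 247 [535.2 230.9  -2.3]
373 242 [518.9  55.7 145. ]
531 254 [ 519.2 -319.9   -1.3]
585 225 [ 591.4 -457.3    0.7]
```

View pics/c1.png

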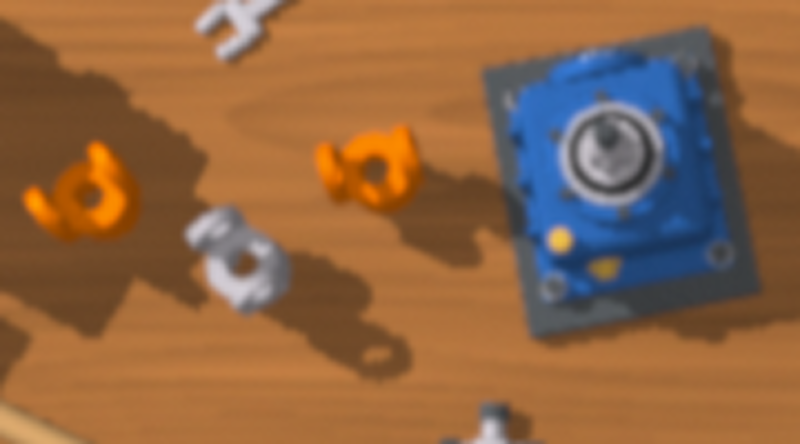

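View pics/c2.png

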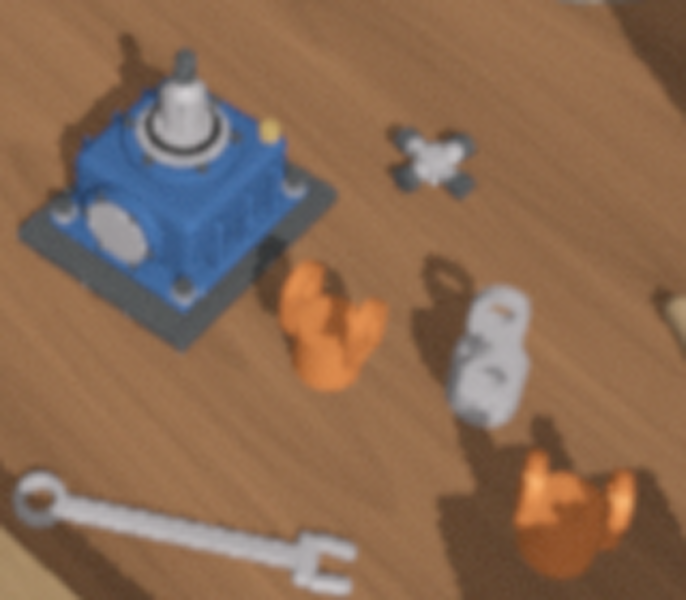

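View pics/c3.png

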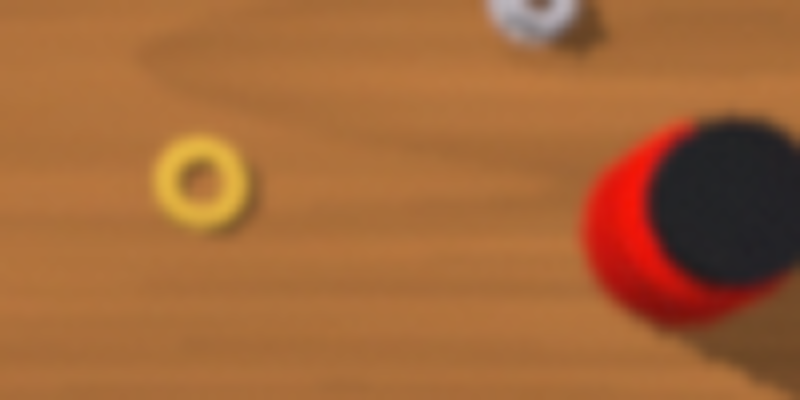

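Run:
```python
from h import *
np.set_printoptions(precision=1,suppress=True)
f=lambda u,v:(160+u*.225,160+v*.225)
u,v=f(243,262);print('floor hole',atz('top',u,v,44))
u,v=f(612,130);print('shaft tip',atz('top',u,v,176))
u,v=f(612,152);print('collar c',atz('top',u,v,110))
print('washer',atz('top',400+201/8,180+183/8,6.))
for n in ['top','scene']:
    c=cloud(n);p=load(n)[0].astype(int)
    m=(abs(c[...,0]-475)<60)&(abs(c[...,1]-320)<55)&(c[...,2]>10)&(p.max(2)-p.min(2)<40)
    q=c[m]; print(n,m.sum())
    for lo,hi in [(10,35),(35,55),(55,75),(75,95)]:
        k=(q[:,2]>lo)&(q[:,2]<hi)
        if k.sum(): print(lo,k.sum(),q[k].mean(0),q[k].min(0),q[k].max(0))
T=load('wrist')[2]; s=r.read_state(); print(T[:3,:3]); print(T[:3,3]-s['tcp_pos'])
```

```text
floor hole [459.7 307.4  44. ]
shaft tip [523.   54.7 176. ]
collar c [522.5  58.7 110. ]
washer [ 518.3 -321.9    6. ]
top 297
10 20 [467.3 301.7  21.1] [458.2 284.7  10. ] [475.7 326.4  34.9]
35 156 [462.9 309.7  44.7] [427.2 278.4  35.3] [488.5 335.8  54.7]
55 49 [459.5 306.8  64.3] [427. 278.  55.] [490.8 339.7  74.9]
75 72 [459.7 308.4  81.4] [428.7 280.4  75.1] [489.1 336.9  89.5]
scene 426
10 55 [473.4 315.3  20. ] [444.  290.2  10.3] [490.9 332.9  35. ]
35 186 [461.7 307.9  45.6] [430.4 281.5  35.3] [493.3 339.5  55. ]
55 107 [461.2 309.1  64.8] [426.8 277.5  55. ] [493.8 339.7  74.8]
75 78 [459.5 306.8  80.8] [430.1 279.   75.8] [491.  335.1  86.9]
[[ 0.4  0.9  0.3]
 [ 0.9 -0.4 -0.1]
 [-0.   0.3 -1. ]]
[-72.2  33.6 161.4]
```

Run:
```python
from h import *
np.set_printoptions(precision=2,suppress=True)
for n in ['top','scene']:
    c=cloud(n);p=load(n)[0].astype(int)
    m=(abs(c[...,0]-460)<45)&(abs(c[...,1]-308)<45)&(c[...,2]>58)&(p.max(2)-p.min(2)<40)
    q=c[m][:,:2]; 
    t,l,cc=cv2.kmeans(q.astype(np.float32),2,None,(3,50,.1),5,cv2.KMEANS_PP_CENTERS); d=cc[1]-cc[0]
    print(n,cc,np.degrees(np.arctan2(d[1],d[0])),np.linalg.norm(d))
s=r.read_state(); from scipy.spatial.transform import Rotation as R
print(R.from_euler('xyz',s['ee_rot']).as_matrix())
```

```text
top [[480.41 324.39]
 [440.9  292.32]] -140.9394 50.88769
scene [[440.59 293.02]
 [481.19 323.51]] 36.904373 50.773125
[[ 0.42  0.91 -0.  ]
 [ 0.91 -0.42 -0.  ]
 [-0.    0.   -1.  ]]
```

Call:
send_rows(rows=[[0,0,-0.08,0.028,-0.05,0,100],[0,0,-0.16,0.056,-0.1,0,100],[0,0,-0.24,0.084,-0.15,0,100],[0,0,-0.32,0.112,-0.2,0,100],[0,0,-0.4,0.14,-0.25,0,100],[0,0,-0.4625,0.16,-0.28,0,100],[0,0,-0.4625,0.173,-0.303,0,100],[0,0,-0.4625,0.173,-0.303,0,100]])

```text
t: 1.15
tcp_pos: [460.8, 305.9, 222.6]
ee_rot: [3.141, 0.0, 0.665]
wrist_force: [-0.2, 0.4, -0.2]
opening: 87.9
```

Run:
```python
from h import *
np.set_printoptions(precision=2,suppress=True)
s=r.read_state(); print(s['t'],s['tcp_pos'],s['ee_rot'],s['q']); grab('wrist'); crop('wrist',0,0,640,400,'w1.png')
P=[[460,308,84],[460,308,44],[460,308,0]]
print(proj('wrist',P)*1.25)
```

```text
1.15 [460.75 305.92 222.62] [3.14 0.   0.67] [-0.88  0.28  0.22  1.86 -0.07  1.01  0.03]
[[412.97 227.38]
 [412.87 217.1 ]
 [412.78 208.12]]
```

View pics/w1.png

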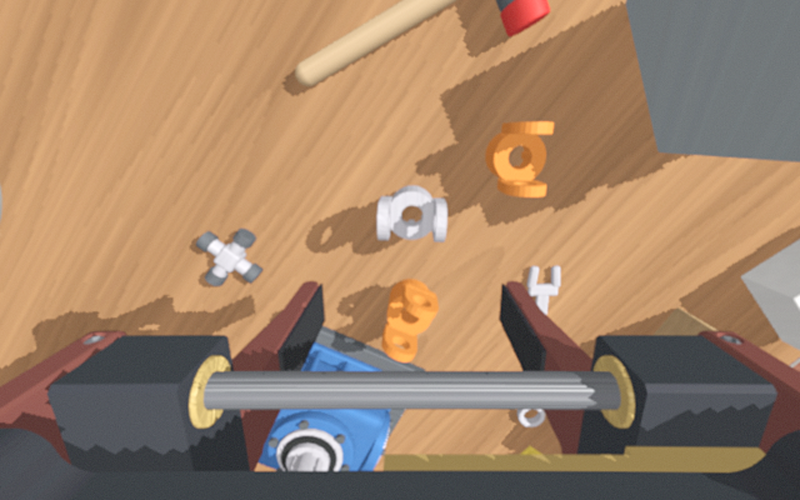

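Run:
```python
from h import *
crop('wrist',290,140,370,200,'w1c.png')
```

```text
(no output)
```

View pics/w1c.png

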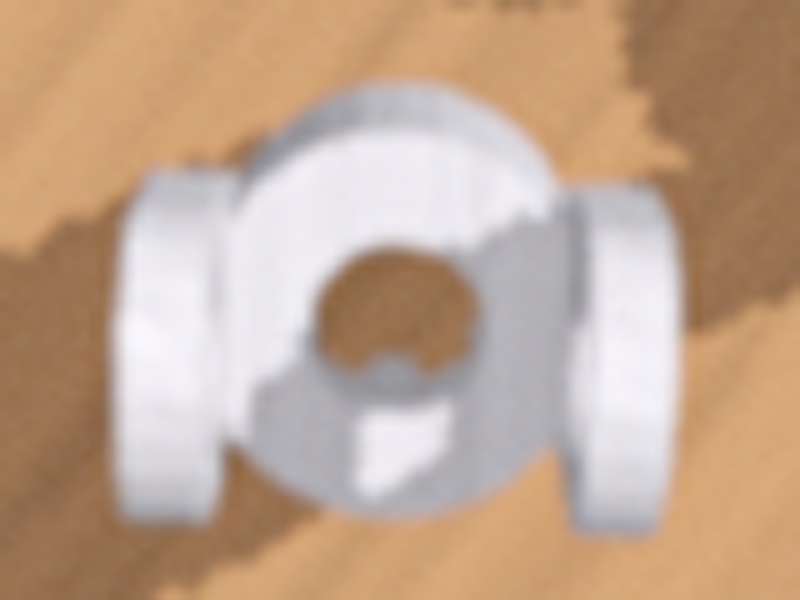

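Run:
```python
from h import *
np.set_printoptions(precision=2,suppress=True)
A=np.array([[118,518],[215,520],[575,532],[658,534],[145,172],[240,176],[570,186],[655,188]],float)/10+[290,140]
W=atz('wrist',A[:,0],A[:,1],66.);print(W)
for i,j in [(0,3),(1,2),(0,2),(1,3),(4,7),(5,6)]:
    d=W[j]-W[i];print(np.degrees(np.arctan2(d[1],d[0])),np.linalg.norm(d))
h=np.array([398,328])/10+[290,140];print(atz('wrist',h[0],h[1],44.))
o=np.array([[116,370],[676,370]])/10+[290,140];w=atz('wrist',o[:,0],o[:,1],75.);print(w,w.mean(0))
```

```text
[[444.17 274.58  66.  ]
 [453.16 281.34  66.  ]
 [486.93 306.02  66.  ]
 [494.66 311.79  66.  ]
 [422.51 308.9   66.  ]
 [431.14 315.11  66.  ]
 [460.89 337.05  66.  ]
 [468.53 342.75  66.  ]]
36.38616640178056 62.72187026346303
36.164970051411906 41.822736733789554
36.326184135153554 53.07318480619257
36.268283722425984 51.471248546718584
36.33964458251854 57.132290892669985
36.40084286455153 36.97268362168148
[458.85 308.49  44.  ]
[[432.87 290.87  75.  ]
 [481.74 329.26  75.  ]] [457.3  310.06  75.  ]
```

Call:
send_rows(rows=[[0,0,-0.03,-0.001,0,-0.05,100],[0,0,-0.03,-0.001,0,-0.1,100],[0,0,-0.03,-0.001,0,-0.1,100]])

```text
t: 1.58
tcp_pos: [455.4, 308.0, 119.6]
ee_rot: [-3.142, 0.008, 0.642]
wrist_force: [-1.1, 0.4, -0.1]
opening: 87.8
```

Run:
```python
from h import *
np.set_printoptions(precision=3,suppress=True)
s=r.read_state(); print(s['t'],s['tcp_pos'],s['ee_rot'],s['wrist_force'],s['ft_torque']); grab('wrist'); crop('wrist',200,140,440,320,'w2.png')
e=np.array([np.cos(np.radians(36.4)),np.sin(np.radians(36.4)),0]);f=np.array([e[1],-e[0],0]);c=np.array([459,308.3,0])
for z,y in [(66,18),(66,-18)]:
  for x in(-30,-21,21,30): print(x,y,((proj('wrist',c+[0,0,z]+x*e+y*f)-[200,140])*800/240).round())
```

```text
1.575 [455.42  307.991 119.555] [-3.142  0.008  0.642] [-1.105  0.432 -0.11 ] [-0.016  0.028  0.042]
-30 18 [324. 312.]
-21 18 [361. 312.]
21 18 [531. 314.]
30 18 [568. 314.]
-30 -18 [320. 172.]
-21 -18 [359. 172.]
21 -18 [537. 174.]
30 -18 [576. 174.]
```

View pics/w2.png

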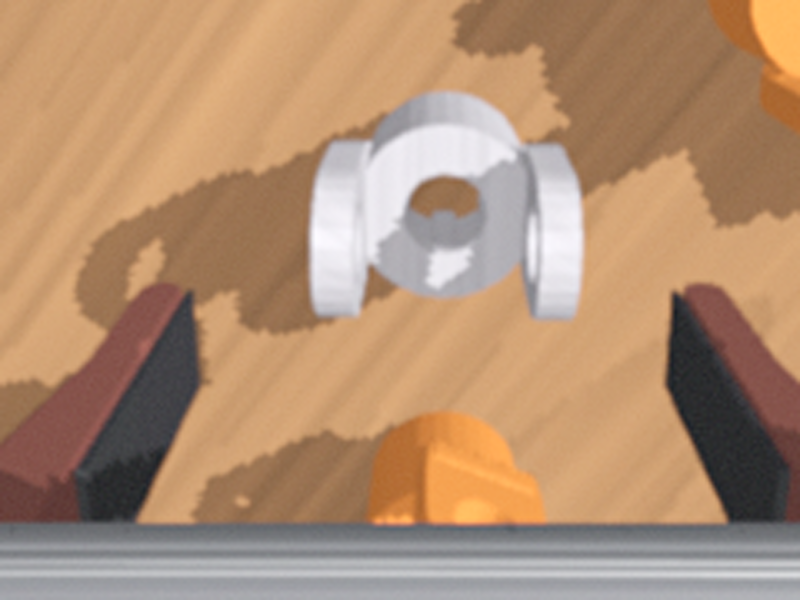

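Call:
send_rows(rows=[[0,0,0,0,0,-0.04,100],[0,0,0,0,0,-0.075,100],[0,0,0,0,0,-0.075,100],[0,0,0,0,0,-0.075,100]])

```text
t: 2.12
tcp_pos: [460.1, 309.5, 50.0]
ee_rot: [-3.141, -0.003, 0.64]
wrist_force: [-0.2, -0.1, -0.1]
opening: 87.9
```

Run:
```python
from h import *
np.set_printoptions(precision=3,suppress=True)
s=r.read_state(); print(s['t'],s['tcp_pos'],s['ee_rot'],s['wrist_force'],s['ft_torque']); grab('wrist'); crop('wrist',200,140,440,320,'w3.png')
```

```text
2.125 [460.089 309.503  49.988] [-3.141 -0.003  0.64 ] [-0.173 -0.069 -0.061] [-0.051  0.019  0.027]
```

View pics/w3.png

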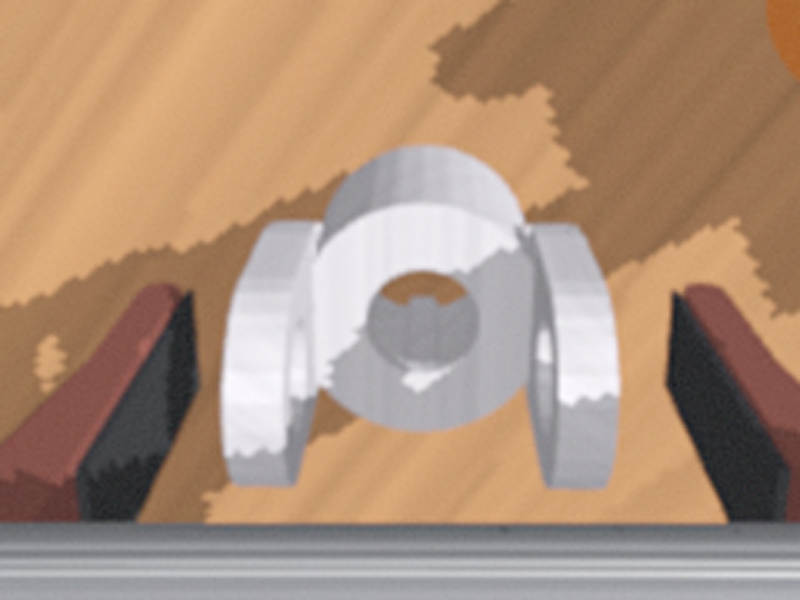

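Call:
send_rows(rows=[[0,0,0,0,0,0,0],[0,0,0,0,0,0,0],[0,0,0,0,0,0,0],[0,0,0,0,0,0,0],[0,0,0,0,0,0,0]])

```text
t: 2.8
tcp_pos: [458.9, 308.1, 48.0]
ee_rot: [-3.141, -0.0, 0.639]
wrist_force: [-1.8, -1.1, 5.9]
opening: 59.8
```

Run:
```python
from h import *
np.set_printoptions(precision=3,suppress=True)
s=r.read_state(); print(s['t'],s['tcp_pos'],s['ee_rot'],s['wrist_force'],s['ft_torque'],s['opening']); grab('wrist'); crop('wrist',200,140,440,320,'w4.png')
```

```text
2.8 [458.865 308.141  47.965] [-3.141 -0.     0.639] [-1.83  -1.147  5.919] [-0.202  0.317 -0.033] 59.76676894846105
```

View pics/w4.png

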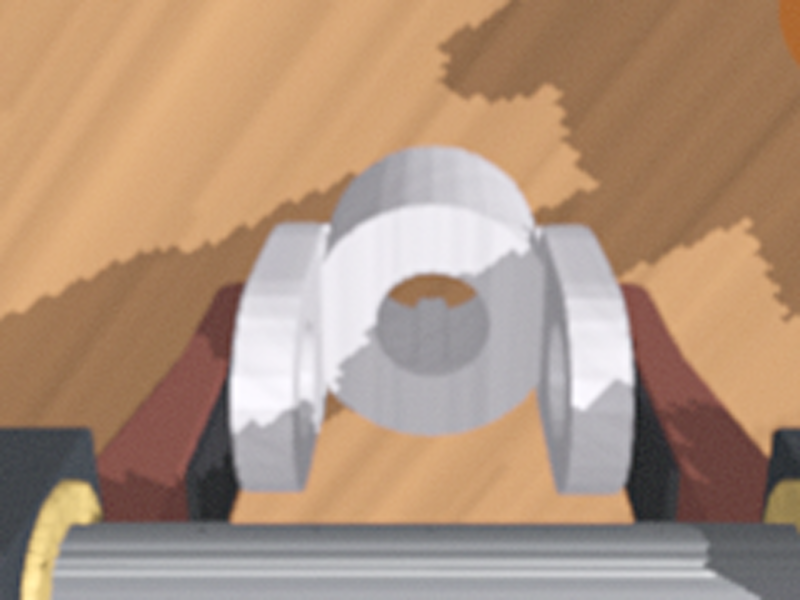

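Call:
send_rows(rows=[[0,0,0,0,0,0.03,0],[0,0,0,0,0,0.08,0],[0,0,0,0,0,0.13,0],[0,0,0,0.01,-0.03,0.18,0],[0,0,0,0.03,-0.08,0.21,0],[0,0,0,0.05,-0.13,0.21,0],[0,0,0,0.07,-0.18,0.21,0],[0,0,0,0.09,-0.23,0.21,0],[0,0,0,0.11,-0.28,0.21,0],[0,0,0,0.126,-0.329,0.21,0]])

```text
t: 4.1
tcp_pos: [584.2, -22.6, 256.1]
ee_rot: [-3.14, 0.002, 0.64]
wrist_force: [0.6, -0.0, -4.9]
opening: 59.7
```

Call:
send_rows(rows=[[0,0,0,0,0,0,0],[0,0,0,0,0,0,0],[0,0,0,0,0,0,0]])

```text
t: 4.47
tcp_pos: [584.1, -19.2, 256.9]
ee_rot: [-3.14, 0.001, 0.642]
wrist_force: [-1.4, -0.1, -5.2]
opening: 59.8
```

Run:
```python
from h import *
np.set_printoptions(precision=3,suppress=True)
s=r.read_state(); print(s['t'],s['tcp_pos'],s['ee_rot'],s['wrist_force'],s['ft_torque'],s['opening']); grab('wrist'); crop('wrist',0,0,640,400,'w5.png')
print(proj('wrist',[[523,56,110],[523,56,138],[523,56,176]])*1.25)
```

```text
4.475 [584.107 -19.169 256.869] [-3.14   0.001  0.642] [-1.362 -0.101 -5.238] [-0.007  0.016  0.025] 59.78599631184976
[[407.541 111.965]
 [407.061 109.656]
 [406.229 105.65 ]]
```

View pics/w5.png

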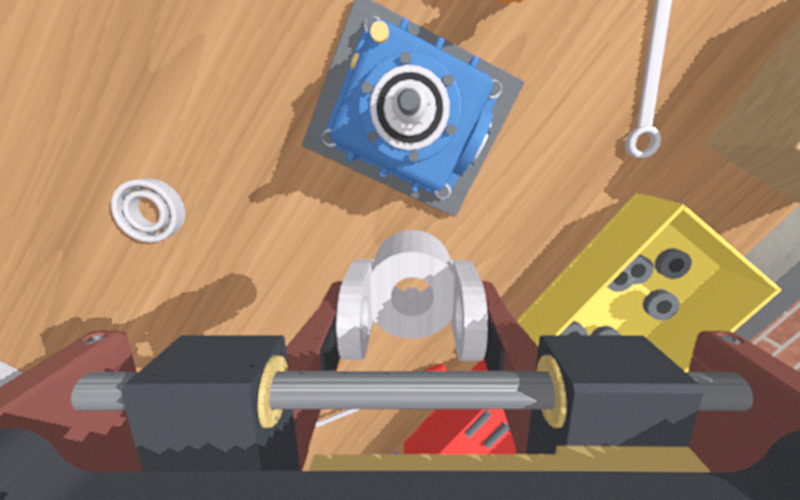

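Run:
```python
from h import *
np.set_printoptions(precision=2,suppress=True)
crop('wrist',287,52,367,112,'w5c.png')
p=load('wrist')[0][62:108,303:353]; p=cv2.resize(p,None,fx=12,fy=12,interpolation=cv2.INTER_LANCZOS4); p=np.clip((p.astype(float)-90)*1.6,0,255).astype(np.uint8); cv2.imwrite('pics/w5d.png',p)
```

```text
(no output)
```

View pics/w5c.png

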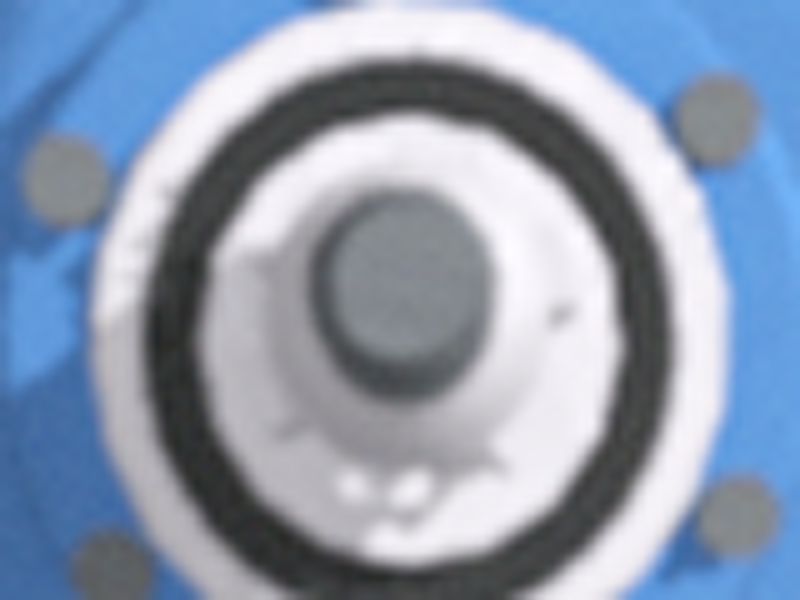

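View pics/w5d.png

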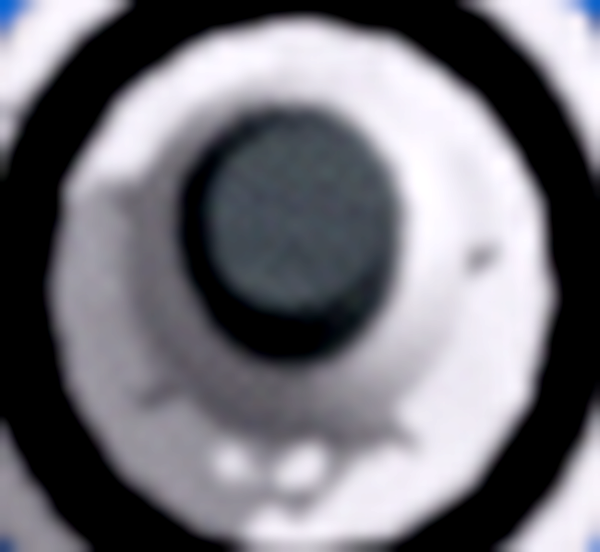

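Run:
```python
from h import *
np.set_printoptions(precision=2,suppress=True)
g=lambda u,v,z:atz('wrist',287+u*.1,52+v*.1,float(z))
c=g(412,338,110);t=g(410,277,176);print(c,t)
for z in (110,124,138):
  for u,v in [(480,258),(158,390),(405,435),(230,465),(300,465),(295,510),(125,190)]:
    q=atz('wrist',303+u/12,62+v/12,float(z)); d=q-(c+t)/2; print(z,(u,v),np.degrees(np.arctan2(d[1],d[0])),np.hypot(d[0],d[1]))
# predicted clouds
for n in['top','scene','wrist']:
    C=cloud(n); 
    for lo,hi in[(107,113),(115,137),(152,175)]:
        m=(np.hypot(C[...,0]-523,C[...,1]-57)<30)&(C[...,2]>lo)&(C[...,2]<hi); q=C[m]
        print(n,lo,m.sum(),q.mean(0) if m.sum() else '')
```

```text
[522.62  60.18 110.  ] [522.79  60.28 176.  ]
110 (480, 258) 45.141378363976685 14.978919215323703
110 (158, 390) -109.41509512834357 14.880496634106299
110 (405, 435) -17.226853353133368 14.693301776691648
110 (230, 465) -76.95024111660786 15.639637362398663
110 (300, 465) -54.47709074268463 14.318591882952878
110 (295, 510) -55.59766107913576 17.99156546047476
110 (125, 190) -169.8258830216646 16.678677323715377
124 (480, 258) 41.28570829119634 14.261194193677353
124 (158, 390) -106.1568404231916 14.704513266996695
124 (405, 435) -19.183272763893132 14.852210984034526
124 (230, 465) -75.31705662978572 15.786159963035894
124 (300, 465) -54.12094821365908 14.626375468453945
124 (295, 510) -55.25125185169053 18.130768105693658
124 (125, 190) -166.7610675588388 15.451968293993659
138 (480, 258) 37.04301165529497 13.614681754677903
138 (158, 390) -102.83070457023048 14.577140191757143
138 (405, 435) -21.096095580843752 15.028059235643573
138 (230, 465) -73.7151843294396 15.945267140436284
138 (300, 465) -53.779497995324895 14.934700866918341
138 (295, 510) -54.910133598183464 18.270623388171373
138 (125, 190) -163.1800626986342 14.276990887076712
top 107 65 [518.    59.73 109.44]
top 115 31 [517.29  59.25 126.3 ]
top 152 26 [523.45  60.1  169.05]
scene 107 46 [529.87  65.91 110.14]
scene 115 59 [529.95  66.38 126.77]
scene 152 34 [526.    62.06 164.78]
wrist 107 507 [524.09  57.84 109.29]
wrist 115 72 [523.28  59.07 133.59]
wrist 152 208 [522.54  59.51 172.21]
```

Run:
```python
from h import *
crop('wrist',250,170,410,290,'w5e.png')
```

```text
(no output)
```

View pics/w5e.png

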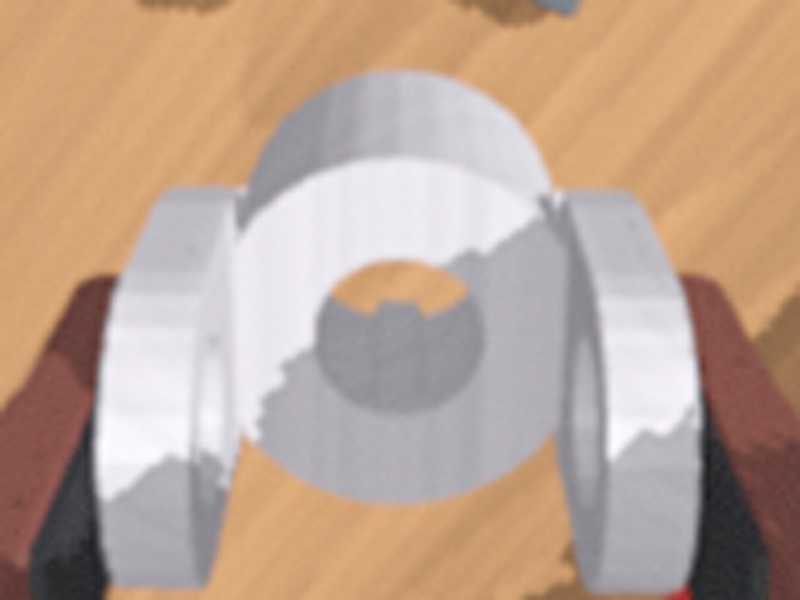

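Run:
```python
from h import *
np.set_printoptions(precision=2,suppress=True)
s=r.read_state();y=s['ee_rot'][2];e=np.array([np.cos(y),np.sin(y)]);f=np.array([e[1],-e[0]])
zf=s['tcp_pos'][2]-4
A=np.array([[317,337],[486,337],[401,260],[401,413],[398,156],[398,503]])/5+[250,170]
W=atz('wrist',A[:,0],A[:,1],zf); 
for w in W: d=w[:2]-s['tcp_pos'][:2]; print(w,d@e,d@f)
print(s['tcp_pos'],y)
```

```text
[575.38 -24.89 253.11] -10.514624069657184 -0.7843845462334311
[592.5  -12.06 253.11] 10.884506303689012 -0.8073121479605812
[577.6  -10.12 253.11] 0.1111912623141107 -11.285867748374113
[590.31 -27.08 253.11] 0.13502564607163148 9.910961942125999
[569.13   0.57 253.11] -0.2695645468698782 -24.91516663656261
[597.89 -37.84 253.11] -0.24439968446986882 23.06163249023569
[584.27 -19.22 257.11] 0.6420731190450981
```

Call:
send_rows(rows=[[0,0,-0.1,-0.02,0.026,0,0],[0,0,-0.2,-0.042,0.054,0,0],[0,0,-0.3,-0.0619,0.0803,0,0],[0,0,-0.38,-0.0619,0.0803,0,0],[0,0,-0.38,-0.0619,0.0803,0,0],[0,0,-0.38,-0.0619,0.0803,0,0]])

```text
t: 5.28
tcp_pos: [522.9, 59.4, 257.7]
ee_rot: [3.142, -0.0, 0.261]
wrist_force: [-0.3, 0.7, -5.8]
opening: 60.1
```

Run:
```python
from h import *
np.set_printoptions(precision=3,suppress=True)
s=r.read_state(); print(s['t'],s['tcp_pos'],s['ee_rot'],s['wrist_force'],s['ft_torque'],s['opening'],s['qvel']); grab('wrist'); crop('wrist',250,170,410,290,'w6.png')
```

```text
5.275 [522.926  59.417 257.742] [ 3.142 -0.     0.261] [-0.261  0.69  -5.774] [-0.054 -0.006 -0.036] 60.106471892310935 [ 0.01   0.003  0.    -0.001 -0.002  0.    -0.003]
```

View pics/w6.png

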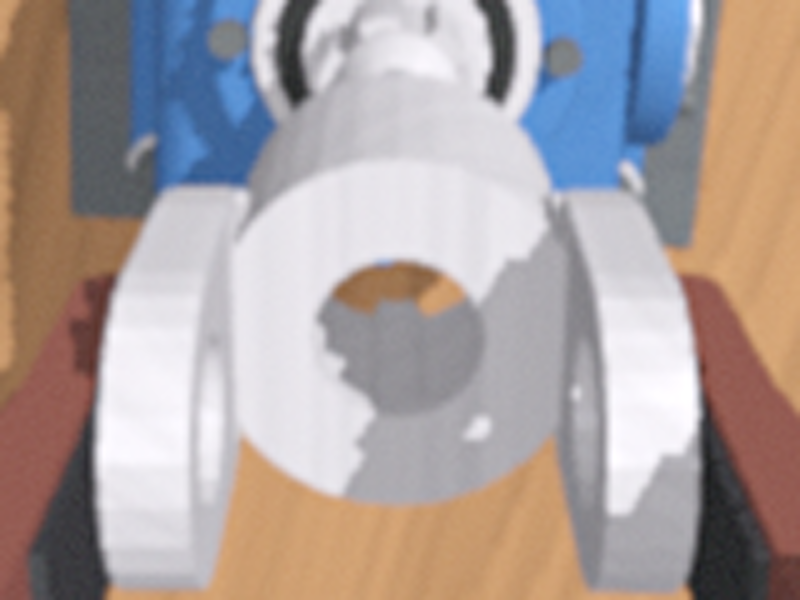

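Run:
```python
from h import *
np.set_printoptions(precision=2,suppress=True)
p=load('wrist')[0][150:192,300:360]; p=cv2.resize(p,None,fx=13,fy=13,interpolation=cv2.INTER_CUBIC); p=np.clip((p.astype(float)-100)*1.6,0,255).astype(np.uint8); cv2.imwrite('pics/w6c.png',p)
for th in (15,45):
  for k in range(6):
    a=np.radians(th+60*k); 
    for z in (110,138): print(th+60*k,z,((proj('wrist',[522.7+16*np.cos(a),60.2+16*np.sin(a),z])-[300,150])*13).round())
```

```text
15 110 [570. 401.]
15 138 [587. 489.]
75 110 [478. 243.]
75 138 [487. 317.]
135 110 [289. 243.]
135 138 [280. 317.]
195 110 [197. 402.]
195 138 [180. 489.]
255 110 [291. 556.]
255 138 [283. 657.]
315 110 [475. 556.]
315 138 [484. 657.]
45 110 [546. 310.]
45 138 [561. 390.]
105 110 [383. 218.]
105 138 [383. 290.]
165 110 [221. 310.]
165 138 [206. 391.]
225 110 [223. 491.]
225 138 [208. 587.]
285 110 [383. 580.]
285 138 [383. 683.]
345 110 [544. 491.]
345 138 [558. 587.]
```

View pics/w6c.png

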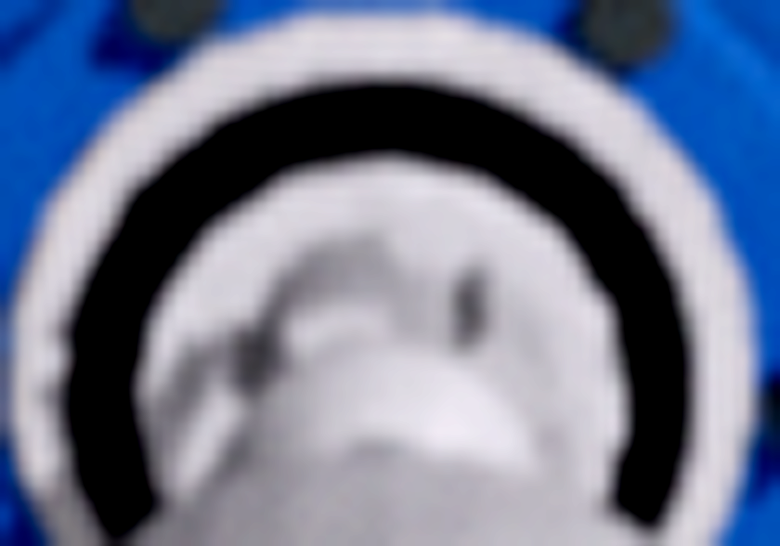

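Call:
send_rows(rows=[[0,0,0,0,0,-0.015,0],[0,0,0,0,0,-0.03,0],[0,0,0,0,0,-0.045,0],[0,0,0,0,0,-0.06,0],[0,0,0,0,0,-0.067,0],[0,0,0,0,0,-0.067,0],[0,0,0,0,0,-0.067,0]])

```text
t: 6.2
tcp_pos: [523.4, 59.4, 191.1]
ee_rot: [-3.142, -0.001, 0.259]
wrist_force: [0.1, -0.4, -6.6]
opening: 59.6
```

```bash
cat > st.py <<'E'
from h import *
np.set_printoptions(precision=3,suppress=True)
s=r.read_state(); print(s['t'],s['tcp_pos'],s['ee_rot'],s['wrist_force'],s['ft_torque'],s['opening'])
E
python3 st.py
```

```text
6.2 [523.351  59.387 191.131] [-3.142 -0.001  0.259] [ 0.061 -0.418 -6.572] [-0.065  0.044  0.048] 59.647478595110535
```

Entered freely over thread and pilot, no side force. Now touch down gently.

Call:
send_rows(rows=[[0,0,0,0,0,-0.002,0],[0,0,0,0,0,-0.004,0],[0,0,0,0,0,-0.006,0],[0,0,0,0,0,-0.007,0],[0,0,0,0,0,-0.007,0]])

```text
t: 6.82
tcp_pos: [523.0, 59.4, 184.8]
ee_rot: [-3.141, -0.0, 0.259]
wrist_force: [-3.9, -0.6, 5.1]
opening: 60.0
```

```bash
python3 st.py
```

```text
6.825 [523.05   59.357 184.753] [-3.141 -0.     0.259] [-3.922 -0.641  5.124] [-0.139  1.103  0.024] 60.02693455479036
```

Call:
send_rows(rows=[[0,0,-0.03,0,0,0,0],[0,0,-0.06,0,0,0,0],[0,0,-0.09,0,0,0,0],[0,0,-0.12,0,0,0,0]])

```text
t: 7.32
tcp_pos: [523.4, 59.3, 184.7]
ee_rot: [-3.141, -0.001, 0.138]
wrist_force: [-2.3, 0.1, 5.9]
opening: 59.7
```

```bash
python3 st.py
```

```text
7.325 [523.384  59.316 184.696] [-3.141 -0.001  0.138] [-2.291  0.088  5.855] [-0.259  0.841  0.056] 59.683356207736864
```

Call:
send_rows(rows=[[0,0,-0.03,0,0,0,0],[0,0,-0.06,0,0,0,0],[0,0,-0.09,0,0,0,0],[0,0,-0.12,0,0,0,0]])

```text
t: 7.82
tcp_pos: [523.3, 59.3, 184.1]
ee_rot: [-3.141, -0.001, 0.018]
wrist_force: [0.1, -0.9, 1.5]
opening: 59.8
```

```bash
python3 st.py
```

```text
7.825 [523.287  59.322 184.051] [-3.141 -0.001  0.018] [ 0.055 -0.907  1.468] [-0.335  0.486  0.003] 59.80576548898643
```

Call:
send_rows(rows=[[0,0,0,0,0,-0.001,0],[0,0,-0.015,0,0,-0.001,0],[0,0,-0.03,0,0,-0.001,0]])

```text
t: 8.2
tcp_pos: [522.6, 59.4, 182.1]
ee_rot: [3.141, 0.001, -0.011]
wrist_force: [-0.7, 0.2, -4.8]
opening: 59.8
```

```bash
python3 st.py
```

```text
8.2 [522.555  59.375 182.098] [ 3.141  0.001 -0.011] [-0.709  0.216 -4.773] [-0.066  0.101  0.016] 59.84709131416334
```

Call:
send_rows(rows=[[0,0,0,0,0,-0.002,0],[0,0,0,0,0,-0.004,0],[0,0,0,0,0,-0.006,0],[0,0,0,0,0,-0.008,0],[0,0,0,0,0,-0.008,0]])

```text
t: 8.82
tcp_pos: [522.7, 59.4, 174.4]
ee_rot: [3.141, 0.001, -0.011]
wrist_force: [-0.8, -0.2, -6.0]
opening: 59.7
```

```bash
python3 st.py
```

```text
8.825 [522.653  59.364 174.405] [ 3.141  0.001 -0.011] [-0.789 -0.241 -6.015] [ 0.162  0.292 -0.049] 59.70122481307745
```

Meshed and sliding freely. Continue.

Call:
send_rows(rows=[[0,0,0,0,0,-0.003,0],[0,0,0,0,0,-0.006,0],[0,0,0,0,0,-0.009,0],[0,0,0,0,0,-0.012,0],[0,0,0,0,0,-0.014,0],[0,0,0,0,0,-0.014,0]])

```text
t: 9.57
tcp_pos: [522.7, 59.4, 160.4]
ee_rot: [3.141, 0.0, -0.01]
wrist_force: [-1.2, 0.3, -6.5]
opening: 59.9
```

```bash
python3 st.py
```

```text
9.575 [522.686  59.365 160.381] [ 3.141  0.    -0.01 ] [-1.212  0.287 -6.533] [ 0.231  0.517 -0.019] 59.934063344478716
```

Call:
send_rows(rows=[[0,0,0,0,0,-0.0015,0],[0,0,0,0,0,-0.003,0],[0,0,0,0,0,-0.0045,0],[0,0,0,0,0,-0.0045,0]])

```text
t: 10.07
tcp_pos: [522.9, 59.4, 157.9]
ee_rot: [-3.14, 0.0, -0.011]
wrist_force: [-9.4, 1.4, 13.0]
opening: 59.8
```

```bash
python3 st.py
```

```text
10.075 [522.854  59.408 157.861] [-3.14   0.    -0.011] [-9.353  1.412 13.018] [ 0.145  2.419 -0.026] 59.83909713113575
```

Call:
send_rows(rows=[[0,0,0,0,0,0.001,0],[0,0,0,0,0,0.001,10],[0,0,0,0,0,0.001,80],[0,0,0,0,0,0.001,100],[0,0,0,0,0,0.001,100]])

```text
t: 10.7
tcp_pos: [523.6, 59.3, 157.4]
ee_rot: [3.142, -0.001, -0.011]
wrist_force: [-0.1, -0.4, -0.0]
opening: 85.6
```

```bash
python3 st.py
python3 - <<'E'
from h import *
grab('wrist'); crop('wrist',220,140,420,290,'w7.png')
E
```

```text
10.7 [523.589  59.256 157.444] [ 3.142 -0.001 -0.011] [-0.092 -0.402 -0.001] [-0.004  0.034 -0.013] 85.6059157748777
```

View pics/w7.png

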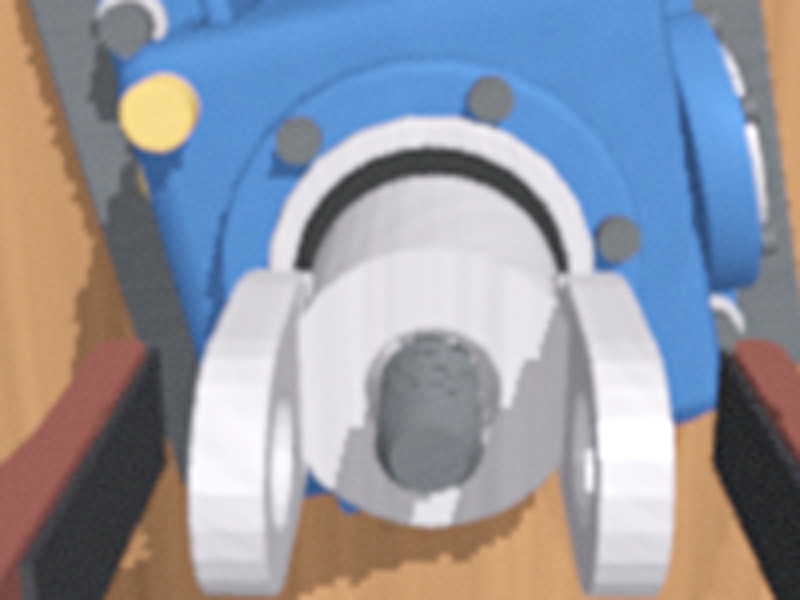

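Call:
send_rows(rows=[[0,0,0,0,0,0.02,100],[0,0,0,0,0,0.06,100],[0,0,0,0,0,0.11,100],[0,0,0,0,0,0.11,100]])

```text
t: 11.25
tcp_pos: [525.4, 59.5, 270.9]
ee_rot: [-3.139, -0.007, -0.011]
wrist_force: [-0.0, -0.4, -0.4]
opening: 88.1
```

```bash
python3 st.py
python3 - <<'E'
from h import *
np.set_printoptions(precision=2,suppress=True)
grab('wrist'); crop('wrist',240,120,400,240,'w8.png'); C=cloud('wrist')
print(r.read_state()['q'])
def m(P,rad):
    q=C[np.linalg.norm(C-np.array(P),axis=2)<rad]; return len(q),np.median(q,0) if len(q) else 0
print('tip',m([522.7,60.2,176],7)); 
for x in(-15,15): print('floor',m([522.7+x,60.2,154],5))
print('floor',m([522.7,60.2+17,154],5))
for x in(-25.5,25.5): print('ear',m([522.7+x,60.2,192],5))
print(m([460,60,0],1))
E
```

```text
11.25 [525.431  59.531 270.861] [-3.139 -0.007 -0.011] [-0.031 -0.359 -0.429] [-0.045  0.048 -0.021] 88.0855252239573
[-0.67  0.19  0.51  1.88 -0.11  1.09 -0.13]
tip (152, array([522.14,  60.37, 175.35]))
floor (66, array([507.77,  60.06, 153.6 ]))
floor (70, array([538.08,  59.93, 153.78]))
floor (76, array([522.65,  77.21, 153.64]))
ear (92, array([497.46,  60.33, 193.21]))
ear (91, array([548.51,  60.41, 193.03]))
(0, 0)
```

View pics/w8.png

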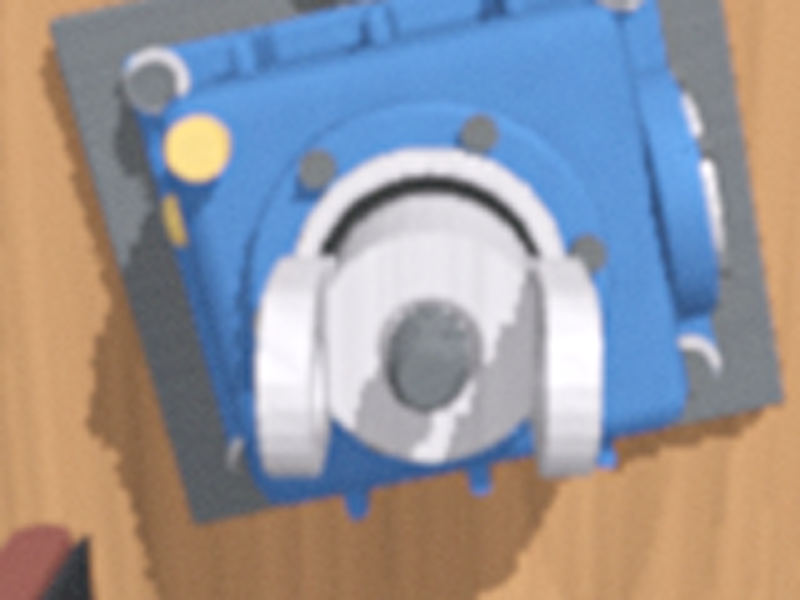

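Call:
send_rows(rows=[[0,0,-0.17,0,-0.04,0,100],[0,0,-0.34,0,-0.09,0,100],[0,0,-0.51,0,-0.14,0,100],[0,0,-0.68,0,-0.19,0,100],[0,0,-0.85,0,-0.24,-0.02,100],[0,0,-1.02,-0.002,-0.29,-0.05,100],[0,0,-1.19,-0.004,-0.34,-0.09,100],[0,0,-1.36,-0.0046,-0.3813,-0.13,100],[0,0,-1.5,-0.0046,-0.3813,-0.147,100],[0,0,-1.56,-0.0046,-0.3813,-0.147,100]])

```text
t: 12.55
tcp_pos: [515.7, -321.9, 116.5]
ee_rot: [3.135, 0.001, -1.575]
wrist_force: [0.5, -0.0, -0.9]
opening: 87.6
```

Call:
send_rows(rows=[[0,0,0,0,0,0,60],[0,0,0,0,0,0,60],[0,0,0,0,0,0,60]])

```text
t: 12.92
tcp_pos: [518.3, -321.8, 120.3]
ee_rot: [-3.141, 0.0, -1.57]
wrist_force: [0.4, 0.5, -0.4]
opening: 61.1
```

```bash
python3 st.py
python3 - <<'E'
from h import *
np.set_printoptions(precision=2,suppress=True)
grab('wrist'); crop('wrist',0,0,640,400,'w9.png'); crop('wrist',280,140,380,215,'w9c.png')
print(r.read_state()['q'],proj('wrist',[518.3,-321.9,6])*1.25)
E
```

```text
12.925 [ 518.341 -321.786  120.257] [-3.141  0.    -1.57 ] [ 0.419  0.462 -0.437] [-0.012  0.211 -0.029] 61.12182930135789
[-0.12  0.62  0.82  1.85 -0.56  0.92 -0.62] [410.86 238.01]
```

View pics/w9.png

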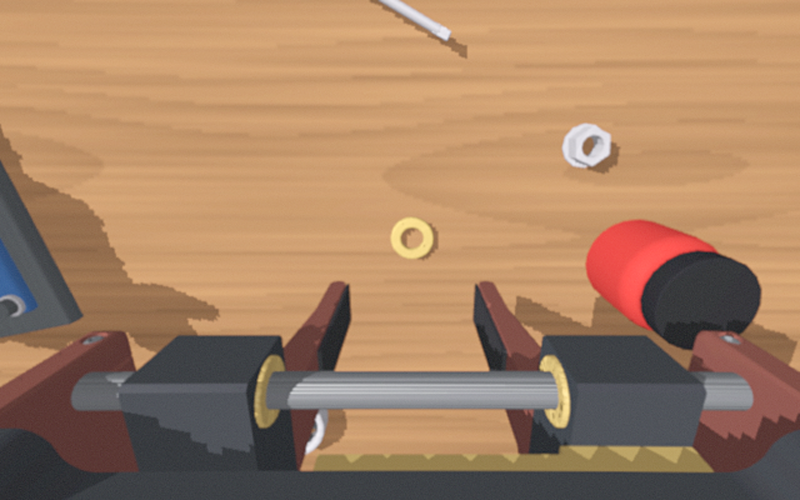

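View pics/w9c.png

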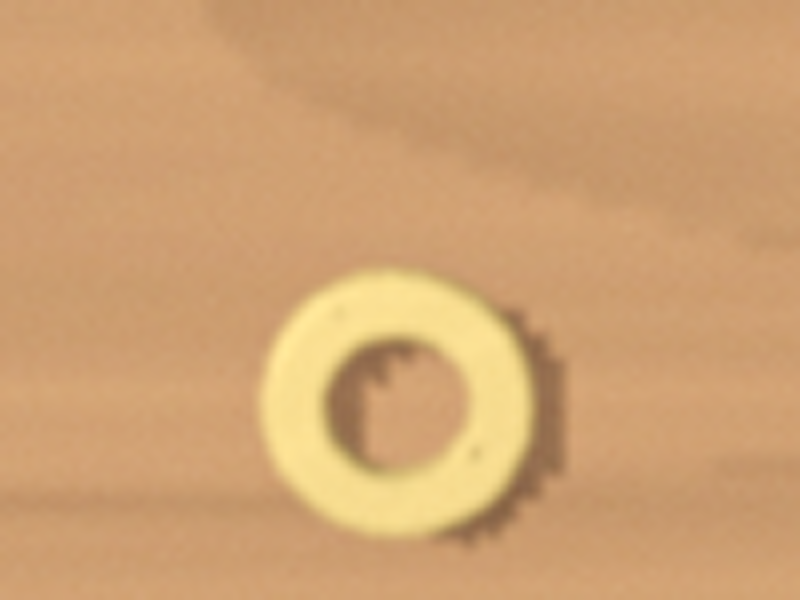

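Run:
```python
from h import *
np.set_printoptions(precision=2,suppress=True)
print(atz('wrist',280+397/8,140+403/8,6.))
print(atz('top',611*.8,256*.8,85.), atz('top',486*.8,325*.8,18.))
```

```text
[ 518.34 -322.84    6.  ]
[ 499.15 -490.18   85.  ] [ 344.39 -207.29   18.  ]
```

Call:
send_rows(rows=[[0,0,0,0,-0.001,-0.04,60],[0,0,0,0,-0.001,-0.08,60],[0,0,0,0,-0.001,-0.105,60],[0,0,0,0,-0.001,-0.115,60],[0,0,0,0,-0.001,-0.118,60],[0,0,0,0,-0.001,-0.118,60]])

```text
t: 13.72
tcp_pos: [518.8, -323.3, 3.0]
ee_rot: [-3.14, -0.001, -1.57]
wrist_force: [0.2, 1.0, 0.2]
opening: 52.7
```

```bash
python3 st.py
```

```text
13.725 [ 518.819 -323.343    3.045] [-3.14  -0.001 -1.57 ] [0.235 0.999 0.18 ] [0.038 0.117 0.03 ] 52.71824803749386
```

Call:
send_rows(rows=[[0,0,0,0,0,0,20],[0,0,0,0,0,0,0],[0,0,0,0,0,0,0],[0,0,0,0,0,0,0]])

```text
t: 14.22
tcp_pos: [518.6, -323.0, 2.7]
ee_rot: [-3.141, -0.0, -1.571]
wrist_force: [-0.9, 0.7, 5.5]
opening: 31.8
```

```bash
python3 st.py;python3 - <<'E'
from h import *
grab('wrist'); crop('wrist',220,140,420,290,'w10.png')
E
```

```text
14.225 [ 518.623 -323.021    2.661] [-3.141 -0.    -1.571] [-0.935  0.694  5.507] [0.285 0.228 0.082] 31.816547121777504
```

View pics/w10.png

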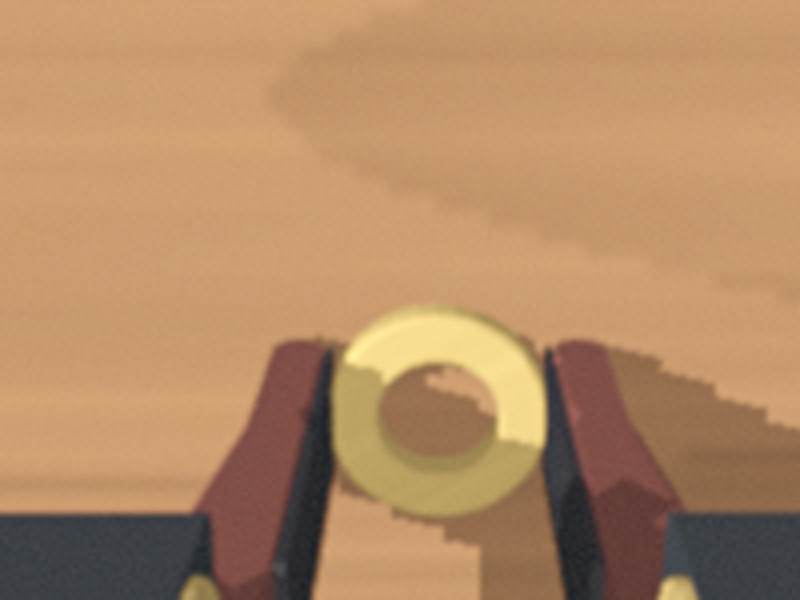

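Call:
send_rows(rows=[[0,0,0,0,0,0.01,0],[0,0,0,0,0,0.03,0],[0,0,0,0,0,0.08,0],[0,0,0,0,0,0.13,0],[0,0,0,0,0,0.18,0],[0,0,0,0,0,0.23,0],[0,0,0,0,0,0.23,0],[0,0,0,0,0,0.23,0]])

```text
t: 15.28
tcp_pos: [517.9, -322.5, 232.3]
ee_rot: [-3.141, 0.001, -1.57]
wrist_force: [0.3, 0.7, -0.2]
opening: 32.3
```

```bash
python3 st.py;python3 - <<'E'
from h import *
np.set_printoptions(precision=2,suppress=True)
s=r.read_state();grab('wrist'); crop('wrist',280,200,380,275,'w11.png')
p,d,T,k=load('wrist');C=cloud('wrist'); g=p.astype(int)
t=s['tcp_pos'];m=(np.linalg.norm(C-t,axis=2)<25)&(g[...,2]-g[...,0]>50)
q=C[m]-t; print(m.sum(),q.mean(0),q.min(0),q.max(0))
A=np.c_[q[:,:2],np.ones(len(q))]; c,*_=np.linalg.lstsq(A,q[:,2],rcond=None); print('plane',c)
cv2.imwrite('pics/m.png',m.astype(np.uint8)*255)
E
```

```text
15.275 [ 517.932 -322.523  232.253] [-3.141  0.001 -1.57 ] [ 0.289  0.727 -0.247] [0.012 0.192 0.06 ] 32.264079781660456
1891 [ 0.98 -0.38  2.64] [-17.89 -22.55  -3.86] [16.26 22.2  14.49]
plane [-0.    0.01  2.65]
```

View pics/w11.png

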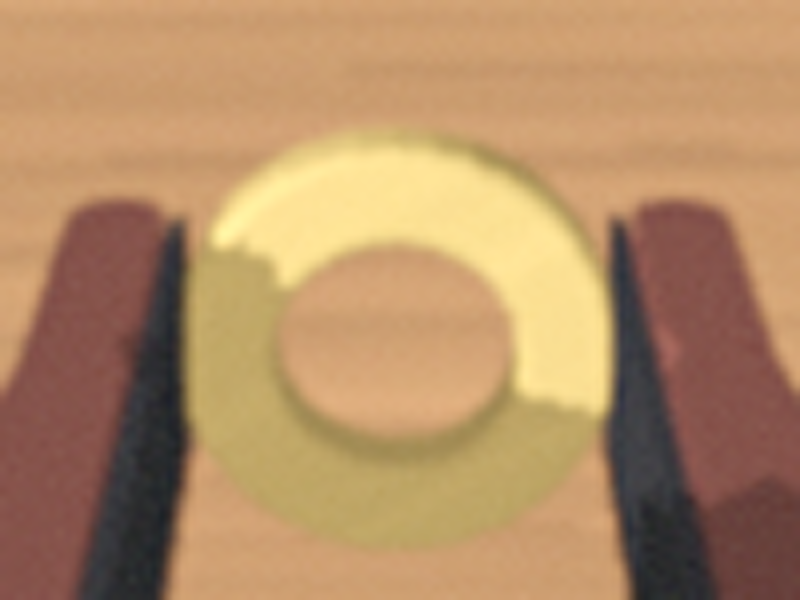

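Run:
```python
from h import *
np.set_printoptions(precision=2,suppress=True)
t=r.read_state()['tcp_pos']
for u,v in[(395,243),(395,462),(277,350),(513,350),(398,150),(398,548),(187,345),(612,345)]: print(atz('wrist',280+u/8,200+v/8,t[2]+3.2)-t)
```

```text
[ 8.8  -0.93  3.2 ]
[-9.75 -0.94  3.2 ]
[-0.13  8.12  3.2 ]
[-0.12 -9.99  3.2 ]
[16.34 -1.15  3.2 ]
[-17.34  -1.18   3.2 ]
[ 0.3  15.02  3.2 ]
[  0.31 -17.57   3.2 ]
```

Call:
send_rows(rows=[[0,0,0,0,0.03,0,0],[0,0,0,0,0.08,0,0],[0,0,0,0.002,0.135,0,0],[0,0,0,0.002,0.19,0,0],[0,0,0,0.003,0.245,0,0],[0,0,0,0.004,0.3,0,0],[0,0,0,0.0048,0.35,0,0],[0,0,0,0.0048,0.3837,0,0],[0,0,0,0.0048,0.3837,0,0],[0,0,0,0.0048,0.3837,0,0]])

```text
t: 16.58
tcp_pos: [522.4, 59.6, 231.5]
ee_rot: [3.14, -0.001, -1.572]
wrist_force: [-0.3, -0.2, -0.3]
opening: 32.6
```

Call:
send_rows(rows=[[0,0,0,0,0,-0.015,0],[0,0,0,0,0,-0.03,0],[0,0,0,0,0,-0.042,0],[0,0,0,0,0,-0.042,0],[0,0,0,0,0,-0.042,0]])

```text
t: 17.2
tcp_pos: [523.3, 60.6, 190.3]
ee_rot: [-3.141, -0.0, -1.571]
wrist_force: [0.0, -0.3, 0.2]
opening: 32.2
```

```bash
python3 st.py;python3 - <<'E'
from h import *
np.set_printoptions(precision=2,suppress=True)
grab('wrist'); crop('wrist',270,180,390,270,'w12.png')
print((proj('wrist',[[522.6,60.2,176],[522.6,60.2,154]])-[270,180])*800/120)
E
```

```text
17.2 [523.286  60.567 190.285] [-3.141 -0.    -1.571] [ 0.011 -0.262  0.187] [0.016 0.144 0.05 ] 32.16259242797941
[[392.31 352.2 ]
 [392.39 269.35]]
```

View pics/w12.png

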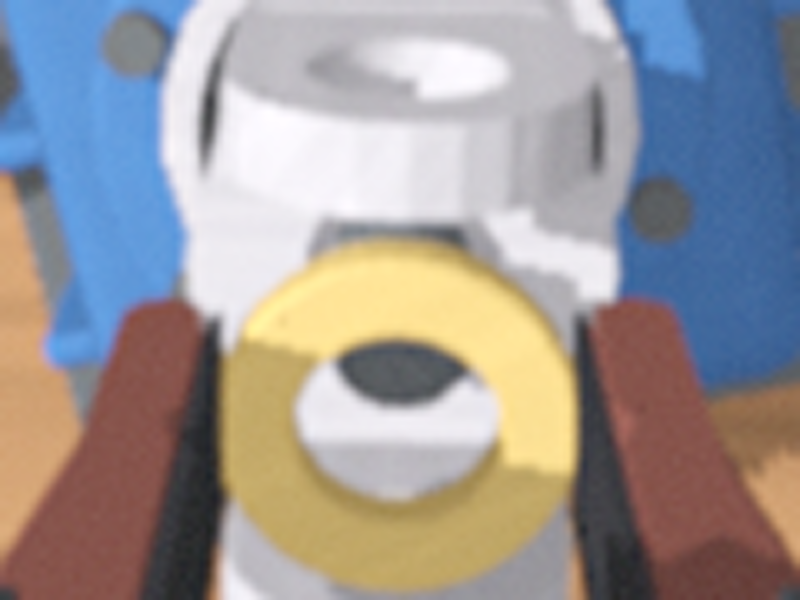

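Call:
send_rows(rows=[[0,0,0,0,0,-0.005,0],[0,0,0,0,0,-0.01,0],[0,0,0,0,0,-0.01,0],[0,0,0,0,0,-0.01,0]])

```text
t: 17.75
tcp_pos: [523.1, 60.7, 180.2]
ee_rot: [3.142, -0.0, -1.571]
wrist_force: [0.3, 0.4, 0.3]
opening: 32.1
```

```bash
python3 st.py;python3 - <<'E'
from h import *
np.set_printoptions(precision=2,suppress=True)
grab('wrist'); crop('wrist',270,180,390,270,'w13.png')
E
```

```text
17.75 [523.087  60.727 180.165] [ 3.142 -0.    -1.571] [0.291 0.366 0.252] [-0.011  0.176 -0.003] 32.06715342456896
```

View pics/w13.png

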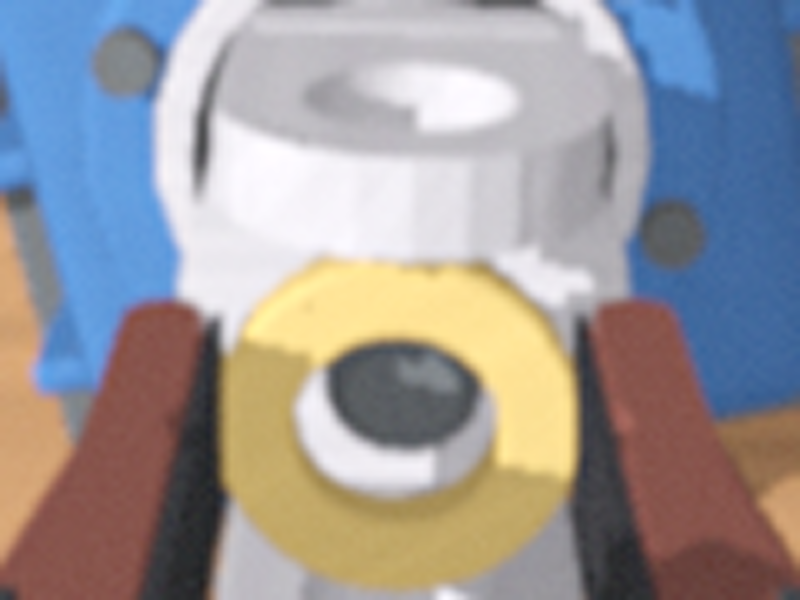

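```bash
cat > ov.py <<'E'
from h import *
import sys
def ov(circs,out,box=(270,180,390,270),s=800/120):
    u0,v0,u1,v1=box; p=cv2.resize(load('wrist')[0][v0:v1,u0:u1],None,fx=s,fy=s,interpolation=cv2.INTER_CUBIC)
    a=np.linspace(0,2*np.pi,90)
    for c,rad,col in circs:
        q=proj('wrist',np.c_[c[0]+rad*np.cos(a),c[1]+rad*np.sin(a),np.full(90,c[2])]); q=(q+.5-[u0,v0])*s-.5
        cv2.polylines(p,[q.round().astype(int)],True,col,1)
    cv2.imwrite('pics/'+out,p)
E
python3 - <<'E'
from ov import *
t=np.array([523.08,60.8,180.16])
w=t+[-.5,-.6,0]
ov([(w+[0,0,3.3],9.5,(0,0,255)),(w+[0,0,-2.7],9.5,(0,255,0)),(w+[0,0,3.3],17,(0,0,255)),((522.6,60.2,176),7,(255,255,0)),((522.6,60.2,174),8,(255,0,255))],'w13o.png')
E
```

```text
(no output)
```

View pics/w13o.png

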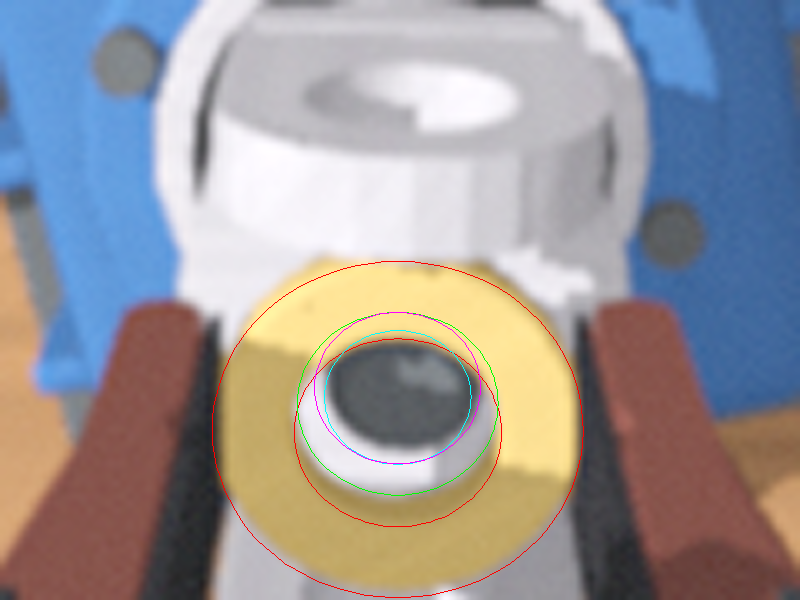

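Call:
send_rows(rows=[[0,0,0,0.0015,-0.0005,-0.001,0],[0,0,0,0.0015,-0.0005,-0.001,0],[0,0,0,0.0015,-0.0005,-0.001,0]])

```text
t: 18.18
tcp_pos: [524.6, 60.2, 179.2]
ee_rot: [3.142, -0.0, -1.571]
wrist_force: [-0.1, 0.2, 0.4]
opening: 32.3
```

```bash
python3 st.py;python3 - <<'E'
from ov import *
s=r.read_state(); grab('wrist'); t=np.array([524.58,60.3,179.16]); w=t+[-.5,-.6,0]
print(s['tcp_pos'])
ov([(w+[0,0,3.3],9.5,(0,0,255)),(w+[0,0,-2.7],9.5,(0,255,0)),(w+[0,0,-2.7],8,(255,0,255))],'w14.png')
E
```

```text
18.175 [524.58   60.234 179.172] [ 3.142 -0.    -1.571] [-0.075  0.219  0.359] [-0.039  0.109  0.021] 32.29207237515864
[524.58002218  60.23372192 179.17171345]
```

View pics/w14.png

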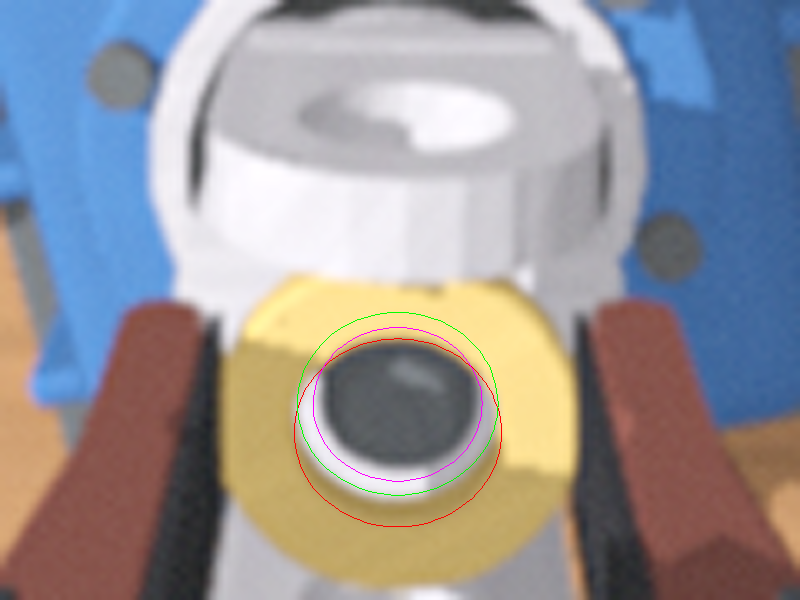

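Call:
send_rows(rows=[[0,0,0,0.0006,-0.0003,-0.002,0],[0,0,0,0.0006,-0.0003,-0.004,0],[0,0,0,0.0006,-0.0003,-0.006,0],[0,0,0,0.0006,-0.0003,-0.007,0],[0,0,0,0.0006,-0.0003,-0.007,0]])

```text
t: 18.85
tcp_pos: [524.6, 60.0, 171.8]
ee_rot: [3.14, -0.0, -1.57]
wrist_force: [-2.2, 0.3, -1.4]
opening: 32.4
```

```bash
python3 st.py;python3 - <<'E'
from ov import *
grab('wrist'); ov([],'w15.png')
E
```

```text
18.85 [524.603  60.049 171.816] [ 3.14 -0.   -1.57] [-2.199  0.318 -1.42 ] [ 0.147  0.577 -0.014] 32.3933488639056
```

View pics/w15.png

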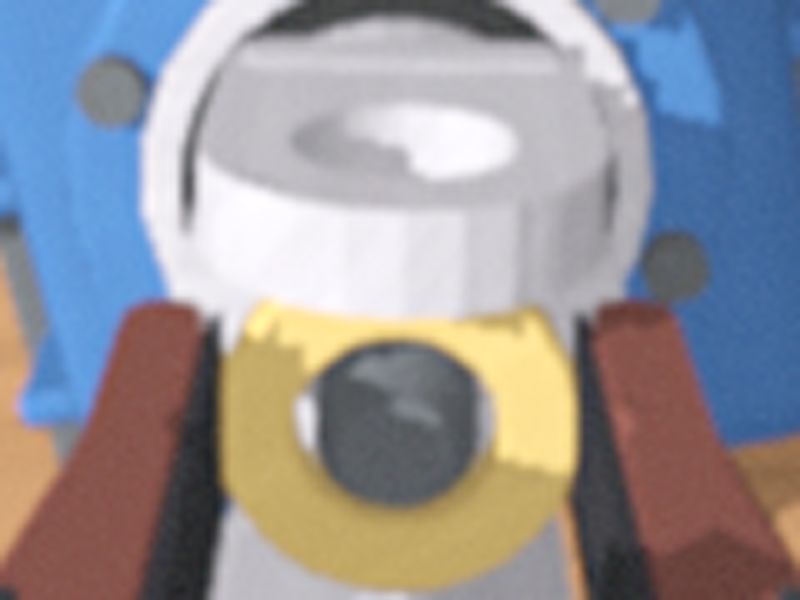

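Call:
send_rows(rows=[[0,0,0,-0.001,0,0,0],[0,0,0,-0.001,0,-0.003,0],[0,0,0,-0.001,0,-0.006,0],[0,0,0,-0.001,0,-0.009,0],[0,0,0,-0.001,0,-0.012,0],[0,0,0,-0.001,0,-0.012,0]])

```text
t: 19.65
tcp_pos: [524.3, 59.9, 160.0]
ee_rot: [-3.141, -0.0, -1.571]
wrist_force: [-0.6, 0.1, -0.3]
opening: 32.3
```

```bash
python3 st.py
```

```text
19.65 [524.278  59.855 159.971] [-3.141 -0.    -1.571] [-0.628  0.12  -0.269] [-0.002  0.099 -0.03 ] 32.30228906372079
```

Call:
send_rows(rows=[[0,0,0,0,0,-0.001,0],[0,0,0,0,0,-0.002,0],[0,0,0,0,0,-0.003,0],[0,0,0,0,0,-0.003,0],[0,0,0,0,0,-0.003,0]])

```text
t: 20.27
tcp_pos: [524.2, 60.0, 157.2]
ee_rot: [-3.141, -0.0, -1.571]
wrist_force: [0.2, 0.4, -0.8]
opening: 32.1
```

```bash
python3 st.py;python3 - <<'E'
from ov import *
grab('wrist'); ov([],'w16.png')
E
```

```text
20.275 [524.247  59.969 157.212] [-3.141 -0.    -1.571] [ 0.229  0.439 -0.814] [-0.015  0.132 -0.06 ] 32.12496271866963
```

View pics/w16.png

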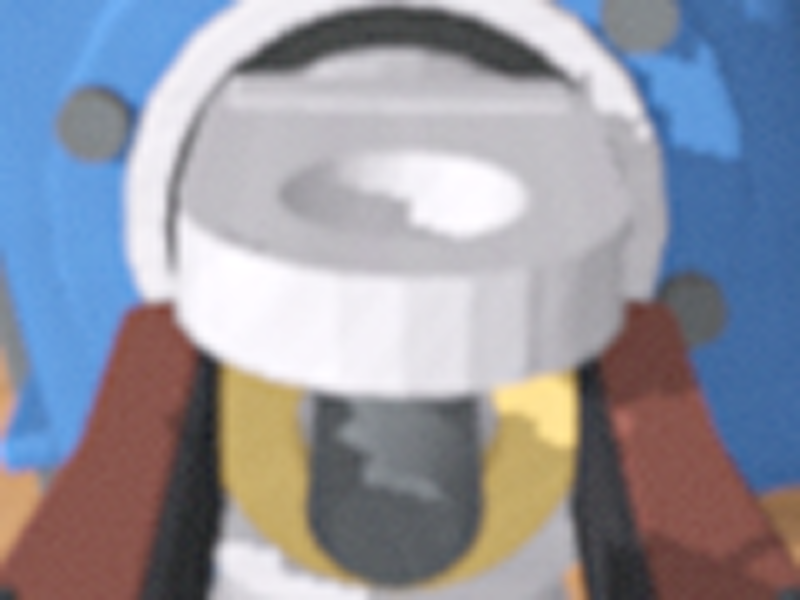

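Call:
send_rows(rows=[[0,0,0,0,0,-0.0007,0],[0,0,0,0,0,-0.0007,0]])

```text
t: 20.58
tcp_pos: [524.3, 60.0, 156.6]
ee_rot: [-3.141, 0.0, -1.571]
wrist_force: [-0.3, 0.1, 1.9]
opening: 31.9
```

Call:
send_rows(rows=[[0,0,0,0,0,0,55],[0,0,0,0,0,0,70],[0,0,0,0,0,0,70],[0,0,0,0,0,0.02,70],[0,0,0,0,0,0.06,70],[0,0,0,0,0,0.11,70],[0,0,0,0,0,0.15,70],[0,0,0,0,0,0.15,70]])

```text
t: 21.58
tcp_pos: [525.9, 60.0, 309.1]
ee_rot: [-3.137, 0.002, -1.57]
wrist_force: [-0.0, -0.8, -1.0]
opening: 61.5
```

```bash
python3 st.py;python3 - <<'E'
from ov import *
np.set_printoptions(precision=2,suppress=True)
grab('wrist'); crop('wrist',230,100,430,250,'w17.png'); C=cloud('wrist'); g=load('wrist')[0].astype(int)
m=(np.hypot(C[...,0]-522.6,C[...,1]-60.2)<22)&(g[...,2]-g[...,0]>50)&(C[...,2]>140)
q=C[m];print(len(q),q.mean(0),np.percentile(q[:,2],[5,50,95])); c,*_=np.linalg.lstsq(np.c_[q[:,:2]-[522.6,60.2],np.ones(len(q))],q[:,2],rcond=None);print(c)
grab('scene');grab('top');crop('scene',0,0,640,400,'s2.png');crop('top',0,0,640,400,'t2.png')
E
```

```text
21.575 [525.89   59.953 309.085] [-3.137  0.002 -1.57 ] [-0.038 -0.776 -0.988] [0.042 0.125 0.021] 61.50825746589932
654 [531.96  59.71 267.58] [158.42 160.44 417.4 ]
[  8.85   0.14 184.8 ]
```

View pics/w17.png

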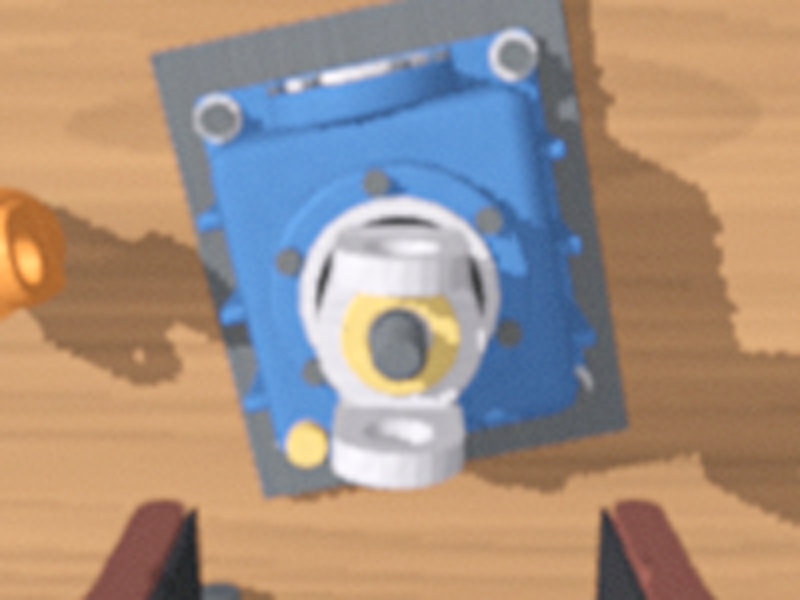

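View pics/s2.png

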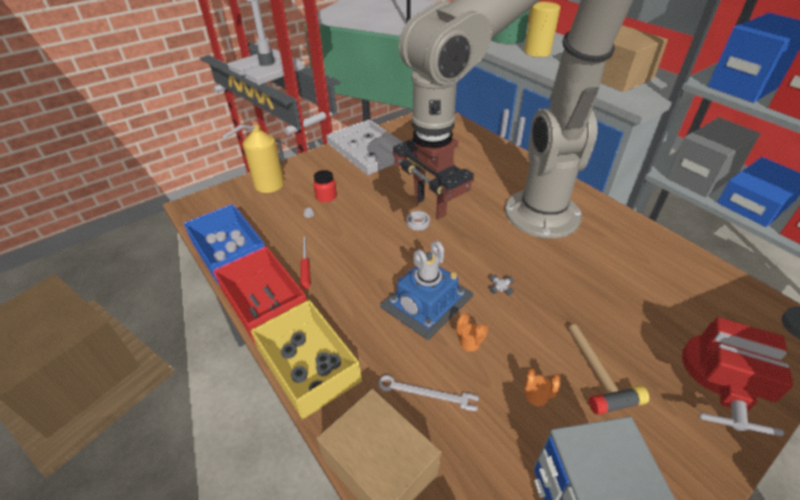

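View pics/t2.png

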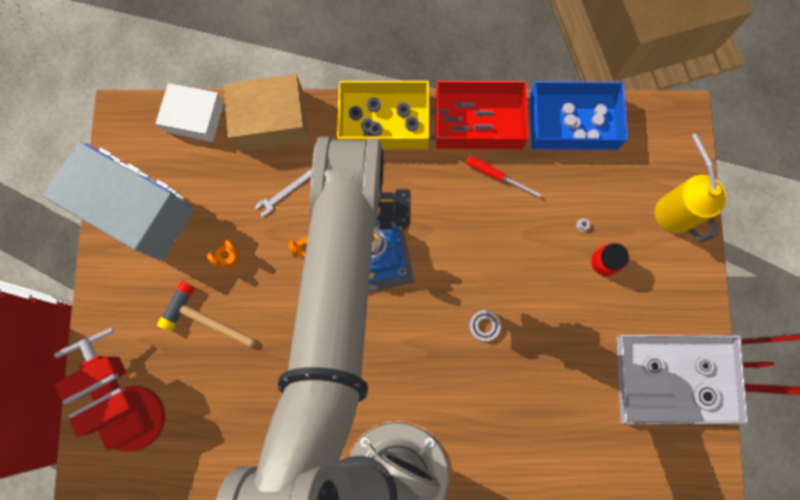

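Run:
```python
from ov import *
np.set_printoptions(precision=3,suppress=True)
C=cloud('wrist'); g=load('wrist')[0].astype(int)
m=(np.hypot(C[...,0]-522.6,C[...,1]-60.2)<20)&(g[...,2]-g[...,0]>50)&(C[...,2]>140)&(C[...,2]<172)
q=C[m];print(len(q),q.mean(0),np.percentile(q[:,2],[5,50,95])); c,*_=np.linalg.lstsq(np.c_[q[:,:2]-[522.6,60.2],np.ones(len(q))],q[:,2],rcond=None);print(c)
for x in(-25.5,25.5):
  k=np.linalg.norm(C-np.array([523+x,60,192]),axis=2)<6; print(np.median(C[k],0))
crop('wrist',305,165,355,202,'w17c.png'); crop('scene',300,180,400,255,'s2c.png')
```

```text
372 [523.367  59.438 159.545] [158.24  159.555 160.754]
[ -0.009   0.012 159.561]
[497.921  59.791 193.052]
[548.45   59.816 193.166]
```

View pics/w17c.png

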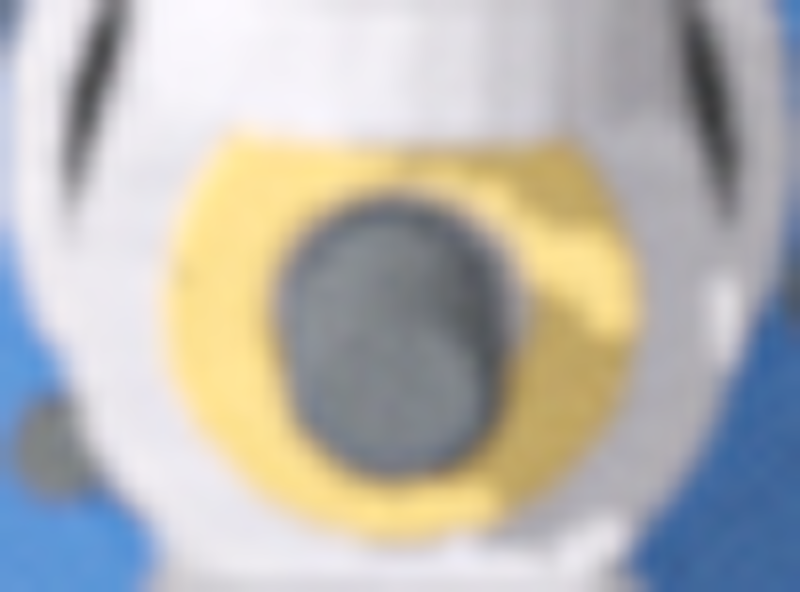

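View pics/s2c.png

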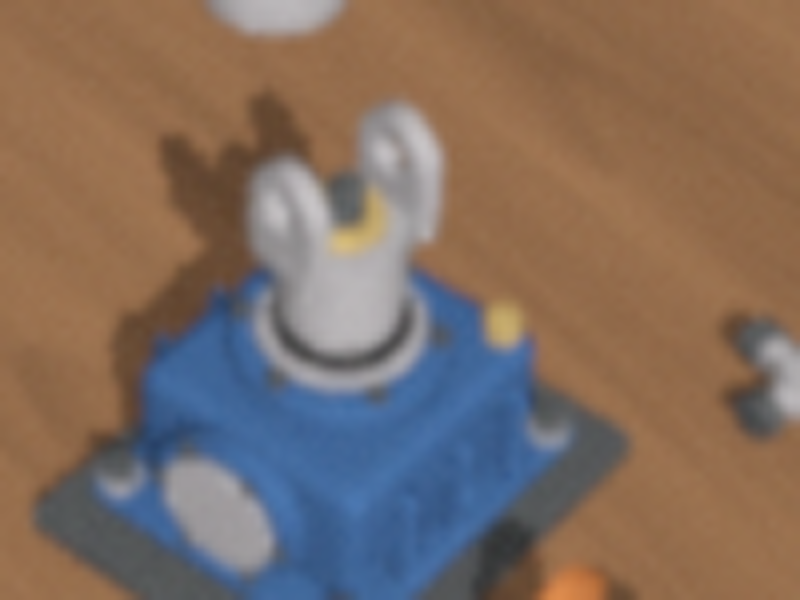

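Yoke home, washer flat on the floor (top 159.6 mm, slope under 1°), gripper clear. Handing in.

```bash
python3 -c "
from cell import r
print(r.finish_job())"
```

```text
the job is handed in; nothing more can be done
None
```

The steel yoke is home on the shaft's shoulder and the brass washer lies flat on its floor over the thread. I handed the job in at about 22 s of the 67 s allowed, with the gripper open and well clear.

- **Yoke:** I gripped the grey one by its ears and lowered it until the teeth touched. It meshed after a light turn of about 15° under roughly 11–12 N. It then slid down freely and seated at about 19 N net, slightly above the suggested 5–15 N. Depth readings put the floor at 153.7 mm (154 expected), the shaft tip at 175.4 mm (176 expected) and the ear tops at about 193 mm (194 expected).
- **Washer:** it touched down on the floor at about 2 N and I let it go there. The final depth reading gives its top at 159.6 mm (160 expected), with a tilt under 1°.
- **Other things:** the last pictures show nothing fallen, and everything visible is where it was. The arm hides part of the top view.
- **Checks that disagreed:**
  - The wrist camera put the shaft about 2 mm further out in x than my first estimate, so I corrected by eye before threading the washer. It still brushed the thread at about 2 N, so I moved it back 1 mm.
  - The gripper read 32 mm on the 34 mm washer, which I took as give in the fingers; the washer was held level.

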